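Feed a Go bowl lid to the end stop with the sprung lever

TASK

The mulberry lid in the wider of the two slide channels has not reached the end stop. Pull that channel's sprung feed lever by its upright wooden grip through its whole stroke, so that its roller pushes the lid up to the stop, then ease the lever slowly all the way back to rest - never letting it fly back - and let go.

Things in the scene. Friction and masses are not known exactly. Their poses are not given: they have to be found in the camera images.
- channel: Wider wooden slide channel, fixed, 260 x 128 mm (the narrower, 90 mm one is not used). Origin: centre of underside. x along it, away from the end stop; y across, to the lever grip's side. Floor 12 mm, walls 30 mm high, 104 mm apart. End stop: cross block at the end nearer the robot, inner face at x = -115 mm. Lever pivot (vertical): x 17, y -75 mm. Lid touching the stop: its centre at x = -66 mm.
- feed_lever (a joint): Lever angle, rad: 0 at spring-held rest, growing anticlockwise from above as the grip is pulled towards the end-stop end; 0.62 is the end of its stroke (fixed stop), lid then within 1 mm of the end stop. At 0 it points 0.31 rad from the channel's y axis towards +x, at 0.62 as much towards -x. Spring: 1 N at the grip at rest, 6 N at full stroke, from where it flies back if let go.
- feed_lever_grip (a point): Point to hold, on the axis of the feed lever's upright round wooden grip, 26 mm across, 95 mm above the bench; the grip rises from the flat steel arm (top at 54 mm) to 120 mm. It moves on a level arc of 185 mm radius about the pivot; the round grip may turn between the fingers.
- lid_center (a point): Centre, half-way up, of the polished mulberry lid: a low disc 98 mm across, 28 mm high, top edge bevelled, lying loose on the channel floor (this point 26 mm above the bench) in front of the lever's roller, 24 to 46 mm short of the end stop.
There are look-alikes about, which are no part of the job. What is shaped like the part that bears lid_center but purple or white is not meant.

How it is judged:
On the way, in this order (a step that is already met when the one before it is completed fails the run):
1. the lever is pulled through its stroke, bringing the lid to the end stop (value of joint feed_lever above 0.53 rad and x of lid_center in the frame of channel below -0.054 m), for 0.1 s.
2. the lever is back at rest (value of joint feed_lever below 0.06 rad), for 0.2 s.
At the end, for the whole second after the job is handed in: The lid lies flat (within 10 degrees) in the wider channel, at most 12 mm from touching the end stop, and the feed lever is back at rest (within 0.06 rad) (x of lid_center in the frame of channel between -0.078 and -0.054 m and y of lid_center in the frame of channel between -0.012 and 0.012 m and angle between lid_center's own z axis and vertical below 0.17 rad and height (world z) of lid_center below 0.036 m and value of joint feed_lever below 0.06 rad).
It fails at once if the lever flies back (faster than 1.5 rad/s, 0.28 m/s at the grip) (velocity of joint feed_lever below -1.5 rad/s).
It also fails if it takes over 38 s, if anything falls off the work surface, if the arm or the gripper's body presses on something with over 40 N, if the wrist force passes 120 N, or if a joint passes its speed limit or range.

ROBOT

A 7-joint arm with a two-finger parallel gripper is mounted at the origin on the work surface. World frame = base frame: x ahead of the robot, y to its left, z up, the work surface at z = 0. Lengths are in m, angles in rad, forces in N, time in s.
With the tool pointing down it reaches from about 0.425 to 0.925 m from the base axis. Payload 6.8 kg.
Tool frame: the origin (TCP) lies between the finger pads; the fingertips stand 19 mm ahead of it and the grasp point (between the pads) is the TCP; z points along the fingers, y is the line along which they close (so a half turn about z gives the same grasp; the last joint's range is limited). The gripper opens to 85 mm and grips with 20 to 120 N. Pads are 22 mm wide; open, the fingers measure 114 mm over their backs; the gripper's body (76 mm by 85 mm) begins 54 mm behind the grasp point. The pads swing forward as they close: fully open they stand 13 mm farther back than shut.
Start: joints at [-1.433, 0.477, 0.022, 1.555, -0.011, 1.109, -0.083], TCP at [0.164, 0.655, 0.213] pointing down, gripper open.
Joint ranges: [-2.96, 2.96], [-0.34, 2.1], [-1.41, 1.46], [0.24, 2.44], [-1.37, 4.51], [0.17, 1.92], [-2.96, 2.96]. Speed limits (rad/s): [2.39, 2.39, 3.14, 3.14, 3.14, 3.14, 3.14].

INTERFACE

Orientations are given as a unit quaternion [w, x, y, z].
In Python, from cell import readout, viewer, ctrl gives the robot as it stands. The module is installed in compiled form; this text tells all that it offers.
- The arm moves only by the tool arm_command, never from a script. Its arguments are lists of equal length, an entry for each row: "translation": the shift along the tool's x, y, z in cm, a list of three; "delta_rot": the turn, a rotation vector about the tool's x, y, z in degrees, a list of three; "claw": the opening in per cent of the stroke, from 0 (shut) to 100 (fully open). In form: {"translation": [[dx, dy, dz], ...], "delta_rot": [[ax, ay, az], ...], "claw": [claw, ...]}. A call has exactly 8 rows; each row shifts and turns the commanded pose from where the row before left it, along the tool's axes as they then stand; what a row does not reach is not made up. A row lasts 1/8 s, in which the tool goes at most 62.5 mm and 10.7 degrees, less where a joint would pass 70% of its speed; a pose out of reach is approached as far as the arm can. A call is refused whole if a number of a shift passes 6.25 or a number of a turn 10.7, either way. A call with a gripper value outside its range is refused whole. The fingers move at their own pace and stop on an object; "grip_force" is the grip in N (left out, the last holds). Time passes only in rows, so rows that do not move let the fingers close, or fill a call up. It gives the time, the measured TCP pose, the force, the opening and the grip force at its end, in the units of the state.
- readout.get_state(): the state, without advancing time (a new reading comes with each control period).
- viewer.camera(name): name is "side" or "top" or "wrist"; returns the picture (384x512x3 uint8, blue, green, red); there is no depth.
- viewer.camera_info(name): a dict with "K" (3x3 intrinsics, pixels), "extrinsics" (4x4, takes a point from camera to world coordinates); the wrist camera has in their place "mount" (4x4, takes a point from camera to tool coordinates, whose origin is the TCP and whose axes are the flange's). Camera axes: x right, y up, looking along -z (the intrinsics and any distortion apply to the point x, -y, -z); pixel columns grow to the right and rows downward; lengths in m; the calibration is good to about 2 mm. A picture is of the moment at which its call begins: read the wrist's pose just before it. camera_info takes no time and is no camera call.
- ctrl.hand_in(): hands the job in; it is judged then, once.
The state is a dict: "t": time; "q": joint angles; "qd": joint speeds; "joint_torque": joint torques, N m; "ee_pos": TCP position; "orientation": TCP orientation; "contact_force": force on the tool from outside, world axes, zero at the start; "wrist_torque": the same for the moment, N m; "gripper_width": opening from 0.0 (shut) to 1.0 (fully open); "grip_force": force on a finger pad.
Only numpy, scipy, OpenCV 4.12 (cv2) and the standard library are available. Lean on these libraries where they do the work, as an engineer would, in place of code of your own. Each camera call takes 0.05 s, during which the arm holds its last target. There are 200 camera calls.

## Working session

There is one attempt and no reset: what is moved stays moved. The work goes in short steps, Python scripts to look and compute and a tool call to move; the robot and the scene stay as the last step left them, time stands still between calls to the robot, and variables do not carry over. Pictures are saved under pics/ and viewed, at most 10 in all, crops included, and the job is handed in when it is done.

Besides the shell and the picture viewer there is one more tool, called after "Request:" as name(argument=value, ...) on one line, values as JSON. arm_command: Moves the arm, as the interface text tells. Its arguments: {"type":"object","properties":{"translation":{"type":"array"},"delta_rot":{"type":"array"},"claw":{"type":"array"},"grip_force":{"type":"number"}},"required":["translation","delta_rot","claw"]}

```bash
mkdir -p pics
python3 - <<'E'
from cell import readout, viewer, ctrl
import cv2,numpy as np
s=readout.get_state(); print(s)
for n in("top","side"):
    cv2.imwrite(f"pics/{n}0.png",viewer.camera(n)); i=viewer.camera_info(n); print(n,i)
print(viewer.camera_info("wrist"))
E
```

```text
{'t': 0.0, 'q': array([-1.43309504,  0.47785691,  0.02233968,  1.55647273, -0.01152151,
        1.10931263, -0.08310027]), 'qd': array([-1.17409612e-03,  3.20825912e-04,  2.59579857e-03, -1.61060417e-03,
        1.53452076e-03,  7.13603680e-05,  1.75328593e-04]), 'joint_torque': array([-1.83826487e-03, -5.96409345e+01,  1.60682950e+00, -2.81213951e+01,
        1.24551091e-02,  8.75659345e-03, -3.69498377e-05]), 'ee_pos': array([0.16410503, 0.65407997, 0.21177868]), 'orientation': array([-5.49637263e-05,  1.22585687e-01,  9.92457468e-01, -9.59250762e-04]), 'contact_force': array([ 0.90411145, -0.13163423, -0.19837143]), 'wrist_torque': array([-0.01271596,  0.02830062, -0.05507711]), 'grip_force': 0.0, 'gripper_width': 1.0024587121447859}
top {'K': array([[376.91322166,   0.        , 258.13635597],
       [  0.        , 376.91322166, 195.24550814],
       [  0.        ,   0.        ,   1.        ]]), 'extrinsics': array([[-0.00783154,  0.98334594, -0.18157487,  0.33735246],
       [-0.99959252, -0.00271402,  0.02841543, -0.05520111],
       [ 0.0274494 ,  0.18172342,  0.98296649,  1.18
[... 309 characters left out ...]
8],
       [-0.41805333,  0.51703703, -0.7469298 , -1.08273722],
       [ 0.00445784,  0.82338505,  0.56746558,  0.86047659],
       [ 0.        ,  0.        ,  0.        ,  1.        ]])}
{'K': array([[285.31829205,   0.        , 253.26895168],
       [  0.        , 285.31829205, 186.55887826],
       [  0.        ,   0.        ,   1.        ]]), 'mount': array([[-8.64197996e-04,  9.59344800e-01,  2.82235378e-01,
         7.16034763e-02],
       [ 9.99999569e-01,  7.33699330e-04,  5.68061269e-04,
         8.44443703e-05],
       [ 3.37890717e-04,  2.82235747e-01, -9.59345021e-01,
        -1.62334613e-01],
       [ 0.00000000e+00,  0.00000000e+00,  0.00000000e+00,
         1.00000000e+00]])}
```

View pics/top0.png

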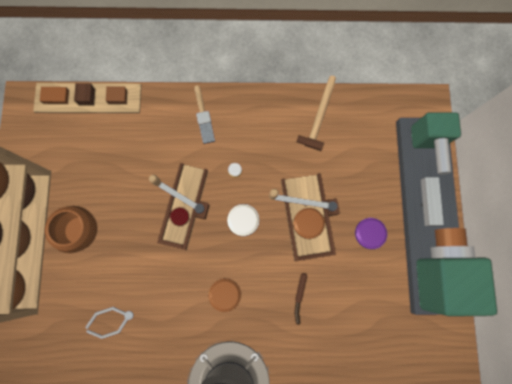

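View pics/side0.png

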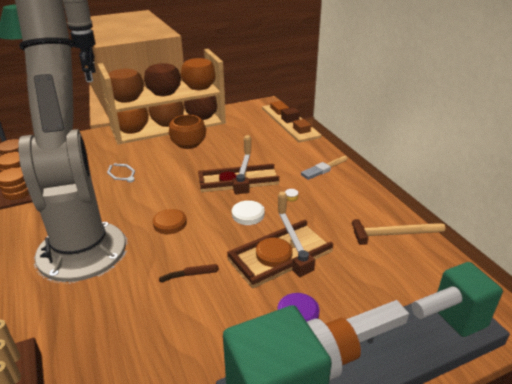

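The top view shows the wider channel with its orange-brown lid near (308,222), the pivot block near (333,207) and the grip near (274,194). The narrower channel is at left, around (185,205). I'll enlarge the wider one.

Run:
```python
import cv2,numpy as np
a=cv2.imread("pics/top0.png")[160:270,255:355]; b=cv2.imread("pics/side0.png")[180:290,220:340]
a=cv2.resize(a,None,fx=5,fy=5,interpolation=cv2.INTER_CUBIC)
cv2.imwrite("pics/c1.png",a)
```

```text
(no output)
```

View pics/c1.png

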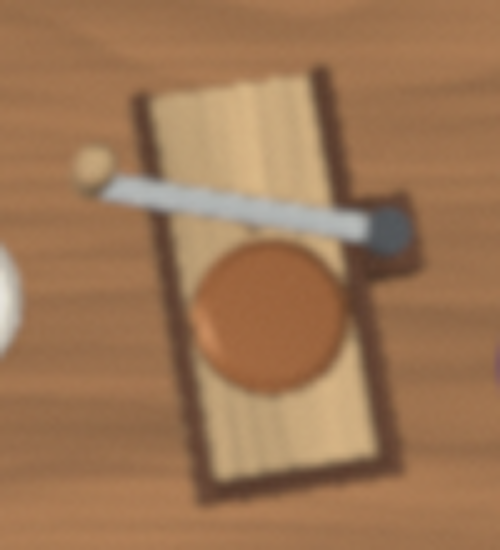

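The crop (5x, offset 255,160) shows the channel corners at (138,95), (322,70), (203,502) and (400,470). The grip top is at (97,160), the pivot cap at (391,230) and the lid centre at (270,317).

```bash
cat > h.py <<'E'
import numpy as np
from cell import readout, viewer, ctrl
from scipy.spatial.transform import Rotation as R
def T_wrist():
    s=readout.get_state(); w,x,y,z=s["orientation"]
    T=np.eye(4); T[:3,:3]=R.from_quat([x,y,z,w]).as_matrix(); T[:3,3]=s["ee_pos"]; return T
def ray(K,E,uv,z):
    d=E[:3,:3]@np.array([(uv[0]-K[0,2])/K[0,0],-(uv[1]-K[1,2])/K[1,1],-1]); p=E[:3,3]
    return p+d*(z-p[2])/d[2]
def px(K,E,P):
    c=np.linalg.inv(E)@np.append(P,1); return K[0,2]-K[0,0]*c[0]/c[2], K[1,2]+K[1,1]*c[1]/c[2]
E
python3 - <<'E'
from h import *
i=viewer.camera_info("top");K,E=i["K"],i["extrinsics"]
f=lambda u,v,z: ray(K,E,(255+u/5-.4,160+v/5-.4),z)
for h in(.03,.042):
    c=[f(*p,h)[:2] for p in[(138,95),(322,70),(203,502),(400,470)]]
    print(h,np.round(c,4).tolist(),[np.linalg.norm(c[a]-c[b]).round(4) for a,b in((0,1),(2,3),(0,2),(1,3))])
    print(np.mean(c,0))
    d=(c[0]+c[1]-c[2]-c[3]);th=np.arctan2(d[1],d[0]); d2=c[0]+c[2]-c[1]-c[3];print(th,np.arctan2(d2[1],d2[0])-np.pi/2)
    o=np.mean(c,0); Rm=np.array([[np.cos(th),-np.sin(th)],[np.sin(th),np.cos(th)]])
    P=o+Rm@[.017,-.075]; a=.31
    print("pivot",P,"seen",f(391,230,.062), "grip model",P+.185*Rm@[np.sin(a),np.cos(a)],"seen",f(97,160,.12), "lid in ch",Rm.T@(f(270,317,.04)[:2]-o))
E
```

```text
0.03 [[0.6038, -0.1648], [0.6199, -0.2819], [0.3509, -0.1994], [0.3692, -0.3203]] [np.float64(0.1182), np.float64(0.1223), np.float64(0.2553), np.float64(0.2536)]
[ 0.48594979 -0.24159027]
0.14391699371165914 0.1434329757922468
pivot [ 0.5135306  -0.31337675] seen [ 0.5122497 -0.3139335  0.062    ] grip model [ 0.54411489 -0.13092238] seen [ 0.54465639 -0.13183081  0.12      ] lid in ch [-0.0237126   0.00289419]
0.042 [[0.601, -0.1637], [0.6169, -0.2795], [0.3508, -0.1979], [0.3689, -0.3175]] [np.float64(0.1169), np.float64(0.121), np.float64(0.2526), np.float64(0.2509)]
[ 0.48440602 -0.23965388]
0.14391699371165909 0.14343297579224634
pivot [ 0.51198682 -0.31144036] seen [ 0.5122497 -0.3139335  0.062    ] grip model [ 0.54257112 -0.12898598] seen [ 0.54465639 -0.13183081  0.12      ] lid in ch [-0.02246251  0.0007564 ]
```

The measured pivot and grip agree with the model to about 1.5 mm, and the channel yaw is 0.144. First I retreat inward, then sweep round.

Request:
arm_command(translation=[[0,-6,-1],[0,-6,-1],[0,-6,-1],[-5.8,0,0],[-5.8,0,0],[-5.8,0,0],[-5.8,0,0],[-5.8,0,0]], delta_rot=[[0,0,0],[0,0,0],[0,0,0],[0,0,6.6],[0,0,6.6],[0,0,6.6],[0,0,6.6],[0,0,6.6]], claw=[100,100,100,100,100,100,100,100], grip_force=40)

```text
t: 1.1
ee_pos: [0.3762, 0.3478, 0.2426]
orientation: [0.0, 0.401, 0.916, -0.0]
contact_force: [0.2, 0.4, 0.2]
gripper_width: 0.999
grip_force: 0.0
```

Request:
arm_command(translation=[[-5.8,0,0],[-5.8,0,0],[-5.8,0,0],[-5.8,0,0],[-5.8,0,0],[-5.8,0,0],[0,0,0],[0,0,0]], delta_rot=[[0,0,6.6],[0,0,6.6],[0,0,6.6],[0,0,6.6],[0,0,6.6],[0,0,0],[0,0,0],[0,0,0]], claw=[100,100,100,100,100,100,100,100])

```text
t: 2.1
ee_pos: [0.5263, 0.0438, 0.2425]
orientation: [-0.0, 0.643, 0.766, -0.0]
contact_force: [0.2, -0.8, 0.1]
gripper_width: 1.002
grip_force: 0.0
```

```bash
cat >> h.py <<'E'
def go(P,yaw=None):
    T=T_wrist(); print("t",readout.get_state()["t"],"pos",T[:3,3].round(4),"tool y angle",np.degrees(np.arctan2(T[1,1],T[0,1])).round(2),"z",T[:3,2].round(3),"tool cm",(T[:3,:3].T@(np.array(P)-T[:3,3])*100).round(2))
E
python3 - <<'E'
from h import *
go([.5445,-.1315,.25])
E
```

```text
t 2.1 pos [0.5263 0.0438 0.2425] tool y angle 9.92 z [-0.001  0.    -1.   ] tool cm [-17.58  -1.23  -0.76]
```

Request:
arm_command(translation=[[-4.4,-0.3,0],[-4.4,-0.3,0],[-4.4,-0.3,0],[-4.4,-0.3,0],[0,0,2.5],[0,0,2.5],[0,0,0],[0,0,0]], delta_rot=[[0,0,0],[0,0,0],[0,0,0],[0,0,0],[0,0,1.7],[0,0,0],[0,0,0],[0,0,0]], claw=[100,100,100,100,100,100,100,100])

```text
t: 3.1
ee_pos: [0.5458, -0.1311, 0.1935]
orientation: [0.0, 0.654, 0.757, 0.0]
contact_force: [0.3, 0.5, 0.3]
gripper_width: 1.003
grip_force: 0.0
```

Run:
```python
from h import *
import cv2
go([.5445,-.1315,.093])
T=T_wrist(); im=viewer.camera("wrist"); i=viewer.camera_info("wrist"); E=T@i["mount"]
cv2.imwrite("pics/w1.png",im); np.save("E1.npy",E)
print(px(i["K"],E,[.5445,-.1315,.12]))
```

```text
t 3.1 pos [ 0.5458 -0.1311  0.1935] tool y angle 8.33 z [ 0.001  0.    -1.   ] tool cm [-0.02 -0.15 10.05]
(np.float64(251.55746396151673), np.float64(189.3903813781574))
```

View pics/w1.png

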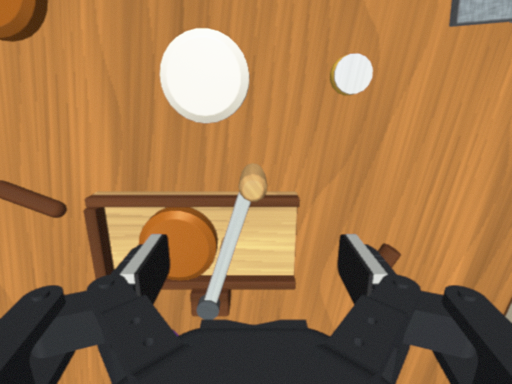

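The wrist view shows the grip top at (253,185), against a predicted (251.6,189.4). The error is about 3 mm along the pads and 1 mm across, so I descend and grip.

Request:
arm_command(translation=[[0.2,0,2.5],[0,0,2.5],[0,0,2.5],[0,0,2.5],[0,0,0],[0,0,0],[0,0,0],[0,0,0]], delta_rot=[[0,0,0],[0,0,0],[0,0,0],[0,0,0],[0,0,0],[0,0,0],[0,0,0],[0,0,0]], claw=[100,100,100,100,100,0,0,0], grip_force=40)

```text
t: 4.15
ee_pos: [0.5454, -0.1302, 0.0936]
orientation: [0.001, 0.655, 0.756, 0.001]
contact_force: [-0.2, 0.3, 0.0]
gripper_width: 0.374
grip_force: 0.0
```

Request:
arm_command(translation=[[0,0,0],[0,0,0],[0,0,0],[0,0,0],[0,0,0],[0,0,0],[0,0,0],[0,0,0]], delta_rot=[[0,0,0],[0,0,0],[0,0,0],[0,0,0],[0,0,0],[0,0,0],[0,0,0],[0,0,0]], claw=[0,0,0,0,0,0,0,0])

```text
t: 5.15
ee_pos: [0.5453, -0.1302, 0.0935]
orientation: [0.0, 0.655, 0.756, 0.0]
contact_force: [-1.5, 0.6, 6.2]
gripper_width: 0.238
grip_force: 37.5
```

Run:
```python
from h import *
p=np.array([.513,-.3135]); s=readout.get_state(); T=T_wrist()
e=s["ee_pos"][:2]; r=np.linalg.norm(e-p); a0=np.arctan2(*(e-p)[::-1]); print(s["ee_pos"],s["contact_force"],s["gripper_width"],r,a0,"expect 1.4045")
pts=[]
for n in range(17):
    a=a0+.63*n/16; q=p+r*np.array([np.cos(a),np.sin(a)]); pts.append(T[:2,:2].T@(q-e)*100)
print(np.round(np.diff(pts,axis=0),2).tolist(), pts[-1])
```

```text
[ 0.54533998 -0.13021585  0.09348554] [-1.49306224  0.55538051  6.23580753] 0.2384418367376836 0.18611543113848056 1.3961468089532783 expect 1.4045
[[0.22, -0.7], [0.19, -0.71], [0.16, -0.72], [0.13, -0.72], [0.1, -0.73], [0.07, -0.73], [0.05, -0.73], [0.02, -0.73], [-0.01, -0.73], [-0.04, -0.73], [-0.07, -0.73], [-0.1, -0.73], [-0.13, -0.72], [-0.16, -0.72], [-0.18, -0.71], [-0.21, -0.7]] [  0.03409056 -11.53226717]
```

Request:
arm_command(translation=[[0.22,-0.7,0],[0.19,-0.71,0],[0.16,-0.72,0],[0.13,-0.72,0],[0.1,-0.73,0],[0.07,-0.73,0],[0.05,-0.73,0],[0.02,-0.73,0]], delta_rot=[[0,0,0],[0,0,0],[0,0,0],[0,0,0],[0,0,0],[0,0,0],[0,0,0],[0,0,0]], claw=[0,0,0,0,0,0,0,0])

```text
t: 6.15
ee_pos: [0.4891, -0.1286, 0.0943]
orientation: [0.002, 0.654, 0.757, 0.002]
contact_force: [6.7, 1.7, 8.7]
gripper_width: 0.228
grip_force: 37.8
```

```bash
cat > st.py <<'E'
from h import *
p=np.array([.513,-.3135]); s=readout.get_state()
d=s["ee_pos"][:2]-p; print(s["t"],s["ee_pos"].round(4),s["contact_force"].round(1),s["gripper_width"],s["grip_force"],"r",np.linalg.norm(d),"lever",np.arctan2(d[1],d[0])-1.4045)
E
python3 st.py
```

```text
6.15 [ 0.4891 -0.1286  0.0943] [6.7 1.7 8.7] 0.2281408462754629 37.78703019315799 r 0.1864489733871173 lever 0.29469669743352744
```

Request:
arm_command(translation=[[-0.01,-0.73,0],[-0.04,-0.73,0],[-0.07,-0.73,0],[-0.1,-0.73,0],[-0.13,-0.72,0],[-0.16,-0.72,0],[-0.18,-0.6,0],[0,0,0]], delta_rot=[[0,0,0],[0,0,0],[0,0,0],[0,0,0],[0,0,0],[0,0,0],[0,0,0],[0,0,0]], claw=[0,0,0,0,0,0,0,0])

```text
t: 7.15
ee_pos: [0.4419, -0.1426, 0.0949]
orientation: [0.003, 0.655, 0.756, 0.003]
contact_force: [4.3, 3.9, 17.6]
gripper_width: 0.22
grip_force: 39.1
```

```bash
python3 st.py
python3 - <<'E'
from h import *
import cv2
cv2.imwrite("pics/w2.png",np.hstack([viewer.camera("wrist")[:,:400],cv2.resize(viewer.camera("side")[170:298,210:343],(400,384))]))
E
```

```text
7.15 [ 0.4419 -0.1426  0.0949] [ 4.3  3.9 17.6] 0.22016755502013005 39.096637372465324 r 0.18514068220018737 lever 0.5606312456461378
```

View pics/w2.png

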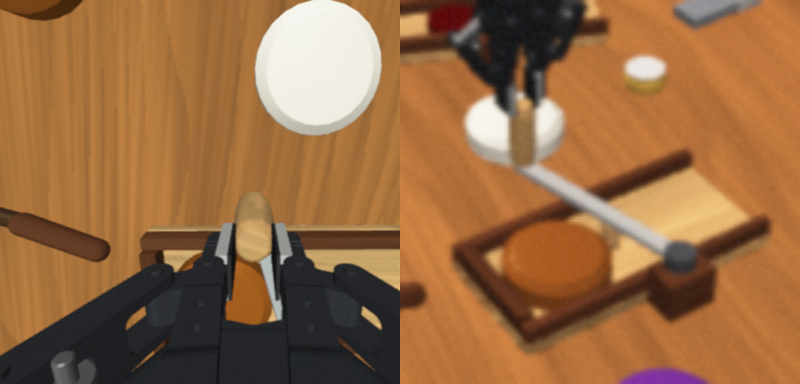

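```bash
python3 - <<'E'
from h import *
i=viewer.camera_info("wrist");K,M=i["K"],i["mount"]
for P in([0,0,-.025],[.013,0,-.025],[-.013,0,-.025],[0,.013,-.025],[.02,0,-.025],[0,0,0],[.011,.013,0],[.011,.01,0],[.011,.01,.015]): print(P,np.round(px(K,M,P)))
E
python3 - <<'E'
import cv2
a=cv2.imread("pics/w2.png")[160:340,170:350]
cv2.imwrite("pics/c2.png",cv2.resize(a,None,fx=3.3,fy=3.3,interpolation=cv2.INTER_CUBIC))
E
```

```text
[0, 0, -0.025] [253. 243.]
[0.013, 0, -0.025] [253. 220.]
[-0.013, 0, -0.025] [253. 264.]
[0, 0.013, -0.025] [278. 243.]
[0.02, 0, -0.025] [253. 208.]
[0, 0, 0] [253. 224.]
[0.011, 0.013, 0] [275. 207.]
[0.011, 0.01, 0] [270. 207.]
[0.011, 0.01, 0.015] [269. 199.]
```

View pics/c2.png

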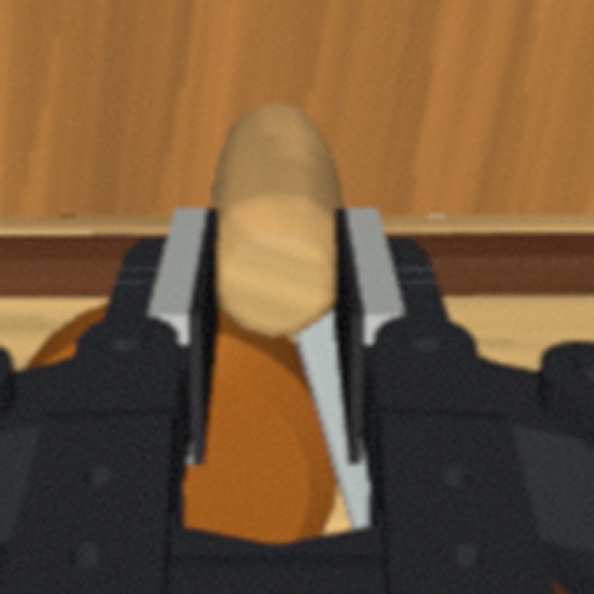

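The grip top is centred between the pads at (254,240), against an expected (253,243), and the lid is almost at the stop. I finish the stroke gently.

Request:
arm_command(translation=[[-0.19,-0.5,0],[-0.19,-0.5,0],[-0.05,-0.2,0],[0,0,0],[0,0,0],[0,0,0],[0,0,0],[0,0,0]], delta_rot=[[0,0,0],[0,0,0],[0,0,0],[0,0,0],[0,0,0],[0,0,0],[0,0,0],[0,0,0]], claw=[0,0,0,0,0,0,0,0])

```text
t: 8.25
ee_pos: [0.4324, -0.1471, 0.095]
orientation: [0.003, 0.654, 0.757, 0.004]
contact_force: [9.1, 9.1, 15.4]
gripper_width: 0.224
grip_force: 38.9
```

```bash
python3 st.py
```

```text
8.25 [ 0.4324 -0.1471  0.095 ] [ 9.1  9.1 15.4] 0.22402220000696146 38.85211103628535 r 0.18486002394533207 lever 0.6174131346122782
```

The lever is at the end of its stroke: 0.617 rad, force rising. Now I ease it back.

Run:
```python
from h import *
p=np.array([.513,-.3135]); T=T_wrist(); e=T[:2,3]; r=.1855
a0=2.0245
q=[T[:2,:2].T@(p+r*np.array([np.cos(a),np.sin(a)])-e)*100 for a in a0-np.linspace(0,.625,25)]
d=np.round(np.diff(q,axis=0),2)
for k in range(3): print([[*x,0] for x in d[8*k:8*k+8].tolist()])
print(q[0],q[-1])
```

```text
[[0.14, 0.46, 0], [0.13, 0.47, 0], [0.12, 0.47, 0], [0.1, 0.47, 0], [0.09, 0.47, 0], [0.08, 0.48, 0], [0.07, 0.48, 0], [0.05, 0.48, 0]]
[[0.04, 0.48, 0], [0.03, 0.48, 0], [0.02, 0.48, 0], [0.0, 0.48, 0], [-0.01, 0.48, 0], [-0.02, 0.48, 0], [-0.03, 0.48, 0], [-0.05, 0.48, 0]]
[[-0.06, 0.48, 0], [-0.07, 0.48, 0], [-0.08, 0.48, 0], [-0.1, 0.47, 0], [-0.11, 0.47, 0], [-0.12, 0.47, 0], [-0.13, 0.46, 0], [-0.14, 0.46, 0]]
[ 0.04658927 -0.0649576 ] [-0.01199619 11.34033201]
```

Request:
arm_command(translation=[[0.14,0.46,0],[0.13,0.47,0],[0.12,0.47,0],[0.1,0.47,0],[0.09,0.47,0],[0.08,0.48,0],[0.07,0.48,0],[0.05,0.48,0]], delta_rot=[[0,0,0],[0,0,0],[0,0,0],[0,0,0],[0,0,0],[0,0,0],[0,0,0],[0,0,0]], claw=[0,0,0,0,0,0,0,0])

```text
t: 9.25
ee_pos: [0.4665, -0.1354, 0.0951]
orientation: [0.002, 0.655, 0.756, 0.003]
contact_force: [1.0, 4.1, 22.8]
gripper_width: 0.22
grip_force: 40.3
```

Request:
arm_command(translation=[[0.04,0.48,0],[0.03,0.48,0],[0.02,0.48,0],[0,0.48,0],[-0.01,0.48,0],[-0.02,0.48,0],[-0.03,0.48,0],[-0.05,0.48,0]], delta_rot=[[0,0,0],[0,0,0],[0,0,0],[0,0,0],[0,0,0],[0,0,0],[0,0,0],[0,0,0]], claw=[0,0,0,0,0,0,0,0])

```text
t: 10.25
ee_pos: [0.5038, -0.1303, 0.0952]
orientation: [0.001, 0.655, 0.755, 0.002]
contact_force: [1.1, 3.0, 22.1]
gripper_width: 0.22
grip_force: 39.6
```

Request:
arm_command(translation=[[-0.06,0.48,0],[-0.07,0.48,0],[-0.08,0.48,0],[-0.1,0.47,0],[-0.11,0.47,0],[-0.12,0.47,0],[-0.13,0.46,0],[-0.14,0.46,0]], delta_rot=[[0,0,0],[0,0,0],[0,0,0],[0,0,0],[0,0,0],[0,0,0],[0,0,0],[0,0,0]], claw=[0,0,0,0,0,0,0,0])

```text
t: 11.25
ee_pos: [0.5419, -0.1329, 0.0953]
orientation: [0.001, 0.655, 0.756, 0.002]
contact_force: [-0.9, 2.1, 21.9]
gripper_width: 0.222
grip_force: 39.8
```

```bash
python3 st.py
```

```text
11.25 [ 0.5419 -0.1329  0.0953] [-0.9  2.1 21.9] 0.22166669360219665 39.78637760509514 r 0.18288936814558104 lever 0.007417701807419297
```

Request:
arm_command(translation=[[0,0.2,0],[0,0.15,0],[0,0,0],[0,0,0],[0,0,0],[0,0,0],[0,0,0],[0,0,0]], delta_rot=[[0,0,0],[0,0,0],[0,0,0],[0,0,0],[0,0,0],[0,0,0],[0,0,0],[0,0,0]], claw=[0,0,0,0,0,0,0,0])

```text
t: 12.25
ee_pos: [0.5452, -0.1335, 0.0954]
orientation: [0.002, 0.655, 0.755, 0.002]
contact_force: [-0.9, 0.2, 20.3]
gripper_width: 0.22
grip_force: 39.5
```

```bash
python3 st.py
```

```text
12.25 [ 0.5452 -0.1335  0.0954] [-0.9  0.2 20.3] 0.21950768907512536 39.52167159625333 r 0.18281454109882384 lever -0.010506241536703653
```

The lever is at rest. I open partway first, then fully, and rise.

Request:
arm_command(translation=[[0,0,0],[0,0,0],[0,0,0],[0,0,0],[0,0,0],[0,0,0],[0,0,0],[0,0,0]], delta_rot=[[0,0,0],[0,0,0],[0,0,0],[0,0,0],[0,0,0],[0,0,0],[0,0,0],[0,0,0]], claw=[35,40,60,100,100,100,100,100])

```text
t: 13.25
ee_pos: [0.5433, -0.1327, 0.0928]
orientation: [-0.0, 0.655, 0.756, 0.0]
contact_force: [0.3, -0.1, -0.1]
gripper_width: 1.001
grip_force: 0.0
```

Request:
arm_command(translation=[[0,0,-2],[0,0,-3],[0,0,-4],[0,0,-4],[0,0,-4],[0,0,0],[0,0,0],[0,0,0]], delta_rot=[[0,0,0],[0,0,0],[0,0,0],[0,0,0],[0,0,0],[0,0,0],[0,0,0],[0,0,0]], claw=[100,100,100,100,100,100,100,100])

```text
t: 14.25
ee_pos: [0.5425, -0.1325, 0.2615]
orientation: [-0.001, 0.655, 0.756, -0.001]
contact_force: [0.2, 0.2, -0.3]
gripper_width: 1.001
grip_force: 0.0
```

```bash
python3 st.py
python3 - <<'E'
from h import *
import cv2
T=T_wrist(); w=viewer.camera("wrist"); i=viewer.camera_info("wrist"); E=T@i["mount"]
o=np.array([.48595,-.2416]);c,s=np.cos(.1437),np.sin(.1437);Rm=np.array([[c,-s],[s,c]])
print("grip rest px",px(i["K"],E,[.5445,-.130,.12]))
for x in(-.054,-.066,-.078): print(x,px(i["K"],E,[*(o+Rm@[x,0]),.04]))
cv2.imwrite("pics/w3.png",w)
E
```

```text
14.25 [ 0.5425 -0.1325  0.2615] [ 0.2  0.2 -0.3] 1.0012077434831572 0.0 r 0.1834214849387163 lever 0.00495855506328291
grip rest px (np.float64(255.61861107115408), np.float64(169.184143409335))
-0.054 (np.float64(167.5730446639681), np.float64(225.31036443559057))
-0.066 (np.float64(159.36109020483877), np.float64(225.31538661973119))
-0.078 (np.float64(151.14973188011044), np.float64(225.32040843929394))
```

View pics/w3.png

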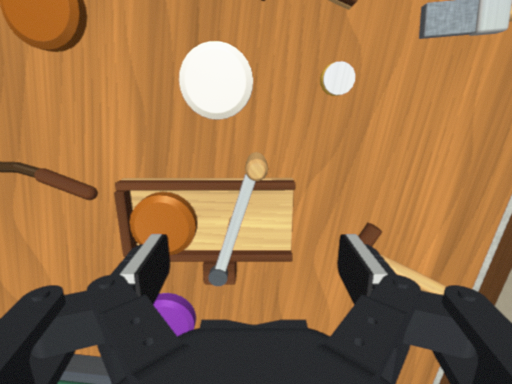

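The grip is at (257,167), matching its rest position. The lid is centred at (163,222) with its edge at the end stop, so I hand in.

```bash
python3 -c "
from cell import ctrl
print(ctrl.hand_in())"
```

```text
the job is handed in; nothing more can be done
None
```

The feed lever was pulled through its full stroke (about 0.62 rad), eased slowly back to rest and let go, leaving the lid at the end stop in the last camera view; the job is handed in, with no verdict returned.

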